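# Clamp a chassis in the jig with an extension bar

### The arm

A 7-joint arm with a two-finger parallel gripper is mounted at the origin on the work surface. World frame = base frame: x ahead of the robot, y to its left, z up, the work surface at z = 0. Lengths are in m, angles in rad, forces in N, time in s.
With the tool pointing down it reaches from about 0.425 to 0.875 m from the base axis. Payload 4.7 kg.
Tool frame: the origin (TCP) lies on the centre line of the jaws, within the pads' length; the fingertips stand ahead of it and the grasp point (between the pads) lies 8 mm behind it (ctrl.finger_overhang is the x of the fingertips in the tool frame, in m); x points along the fingers, z is the direction in which the jaws open and shut, and the axes are right-handed (so a half turn about x gives the same grasp; the last joint's range is limited). The gripper opens to 87 mm and grips with 3 to 60 N. Pads are 19 mm wide; open, the fingers measure 117 mm over their backs; the gripper's body (75 mm by 190 mm) begins 51 mm behind the grasp point.
Start: joints at [1.238, 0.321, -0.07, 1.45, 0.023, 1.371, -0.057], TCP at [0.221, -0.611, 0.234] pointing down, gripper open.
Joint ranges: [-2.86, 2.86], [-0.3, 2.09], [-1.38, 1.24], [0.06, 2.45], [-1.56, 4.7], [0.09, 2.05], [-2.69, 2.69]. Speed limits (rad/s): [2.57, 2.57, 3.14, 3.14, 3.14, 3.14, 3.14].

### API

Orientations are given as a rotation vector (axis times angle).
In Python, from bench import readout, viewer, job, nets, ctrl gives the robot as it stands.
- The arm moves only by the shell command python3 -m creep 'ROWS' [FORCE]. ROWS is JSON, a list of rows, each an object with "linear": the shift along the tool's x, y, z in m, a list of three; "twist": the turn, a rotation vector about the tool's x, y, z in degrees, a list of three; "fingers": the gripper's target within -1 to 1 (shut at 1, half-way at 0, fully open at -1). A call has 1 to 8 rows; each row is the pose to reach, as a shift and turn from the pose commanded when the call began, along the tool's axes at that moment; what a row does not reach only later rows make up. A row lasts 1/12 s, in which the tool goes at most 41.7 mm and 7.16 degrees, less where a joint would pass 70% of its speed; a pose out of reach is approached as far as the arm can. A call with a gripper value outside its range is refused whole. The fingers move at their own pace and stop on an object; FORCE is the grip in N (left out, the last holds). Time passes only in rows, so rows that repeat a pose let the fingers close. It gives the time, the measured TCP pose, the force and the opening at its end, in the units of the state.
- readout.get_state(): the state, without advancing time (a new reading comes with each control period).
- viewer.get_image(name): name is "side" or "top" or "wrist"; returns (picture, depth): 400x640x3 uint8, red, green, blue; 400x640 float32, m along the optical axis (not along the pixel's ray), 0 where there is no reading.
- viewer.camera_params(name): a dict with "K" (3x3 intrinsics, pixels), "k1" (the pictures are not rectified: a ray, as slopes to the right and down, at radius r is drawn at 1 + k1 r^2 times it, then the intrinsics apply), "cam_to_world" (4x4, takes a point from camera to world coordinates). Camera axes: x right, y down, z forward; pixel columns grow to the right and rows downward; lengths in m; the calibration is good to about 2 mm. A picture is of the moment at which its call begins: read the wrist's pose just before it. camera_params takes no time and is no camera call; for the wrist camera it gives the pose at the moment of the call.
- job.close_job(): hands the job in, once; it reports no verdict.
Trained networks look in the newest picture that a camera, given by its name, has taken for a name from the list of things; names that differ only in an ending like _2 or _b are one class to them, and where a whole thing is asked for, a point or a joint stands for the part that bears it (a point fixed in the world has none). Each returns a list of dicts, best first, with "conf" (0 to 1); they miss things now and then, are a little off and sometimes report something else, mostly with a low value. They report only what shows in the picture. A call takes as long as a camera call.
- nets.boxes_of(camera, label): "centre" ([x, y, z] in m, in world coordinates, good to about 4 mm: the middle of the surface that is visible of it).
- nets.place_of(camera, label): "centre" ([x, y, z] in m, in world coordinates, good to about 4 mm: a listed point, or the origin of a listed thing).
The state is a dict: "time": time; "joint_positions": joint angles; "qd": joint speeds; "joint_torque": joint torques, N m; "position": TCP position; "tool_rot": TCP orientation; "ft_force": force on the tool from outside, world axes, zero at the start; "torque": the same for the moment, N m; "grip_width": opening from 0.0 (shut) to 1.0 (fully open).
Only numpy, scipy, OpenCV 4.12 (cv2) and the standard library are available. Lean on these libraries where they do the work, as an engineer would, in place of code of your own. Each camera call takes 0.05 s, during which the arm holds its last target.

### The job

The brass chassis lying in the blue-headed jig must be clamped: slip the steel extension bar fully home over the short stub of the clamp's lever, and with the bar on it swing the lever (counter-clockwise seen from above) past its dead point until it snaps over and locks by itself. Then pull the bar off and lay it back flat on the green mat. Work the lever only through the bar, never with the gripper; go gently (never more than 55 N between bar and lever, so do not lean on the end stop), and leave the other things on the bench where they are.

Things in the scene. Friction and masses are not known exactly. Their poses are not given: they have to be found in the camera images.
- jig: Clamp jig fixed to the bench: aluminium plate 140 x 310 x 12 mm, a blue box (60 x 85 mm, top 42 mm above the bench) at one end hiding the clamp's linkage. Origin: on the bench under the lever's vertical pivot. z up; +y runs from the blue box to the dark fence at the far end; plate y -45 to 265, x -70 to 70 mm. A plunger comes out of the box along +y and pushes the chassis to the fence.
- pivot (a point): Lever's pivot axis, 55 mm above the bench; axes as jig's. Angles of the lever below are of its stub from jig's +x, counter-clockwise positive: start -116 to -106 deg (stays where left). Hidden dead point, different each time: -78.5 to -51.5 deg. Rigid end stop 7 deg past the dead point: locked. Let go more than 1 deg before the dead point, it springs back.
- bar_home (a point): On the lever, moving with it: where the bar's middle is when fully home. 132 mm from pivot, 55 mm above bench; x points outward along the stub, z up. On the throw resistance (under 2 N felt here at first) rises over the last 25 deg to 0.8 to 1.2 N m (6 to 9 N here), falls to none at the dead point, then the lever pulls on by itself with some 0.5 N m to the stop. Play on the stub about 3 deg; a twist of 1 N m in the hand adds about 40 N of contact there.
- stub_nose (a point): Tip of the stub's round nose: 100 mm from the pivot, 55 mm above the bench, axes as bar_home. The lever, turning in the horizontal plane: dark hub (44 mm diameter, z 45 to 67 mm) on the blue box, red square collar (30 x 30 mm, outer face 42 mm from the pivot), then a bare steel stub 16 mm square up to the nose.
- bar_mid (a point): Middle of the extension bar: loose square steel tube with two orange bands, 180 mm long, 24 x 24 mm outside, bore 18.5 x 18.5 mm right through, about 0.22 kg. x along the tube; both ends alike. It starts flat on the mat, this point 15 mm above the bench. Fully home, its end touches the red collar and 58 mm of it covers stub and nose.
- mat: Green mat fixed on the bench, 260 x 140 mm and 3 mm thick, where the bar lies at the start and must lie flat at the end, its middle over the mat. Origin at the centre of its underside; x along its 260 mm side.
- pad: Rubber pad (18 mm diameter) on the sprung tip of the clamp's plunger, 22 mm above the bench; it presses the chassis against the fence when the clamp is locked. Its origin is on the plunger's axis, 98 mm behind the pad's front face (towards the jig's -y); x, y, z as the jig's.
- chassis_mid (a point): Middle of the brass model-car chassis (86 x 140 mm, 18 mm high) that lies loose on the jig plate between two low side rails, just short of the fence. Not to be handled.
- spool: Bystander: grey solder spool standing, 56 mm diameter, 45 mm high; origin under its centre.
- dropper: Bystander: green dropper bottle standing, 34 mm diameter, 85 mm high; origin under its centre.
- flux: Bystander: small jar, 52 mm diameter, 42 mm high; origin under its centre.
- driver: Bystander: screwdriver with red handle lying along its x, 120 mm long, under 35 mm high.
- axle: Bystander: model-car axle with two black wheels, 80 mm long along its x, 26 mm high; origin on the bench under its middle.
- pliers: Bystander: side cutters with blue grips lying along their x, 165 mm long, 16 mm high; origin on the bench near the middle.
- parts_tray: Bystander: black parts tray with dividers, 100 x 140 x 30 mm; origin under its centre.

How it is judged:
On the way, in this order (a step that is already met when the one before it is completed fails the run):
1. the bar is fully home on the stub (its middle within 9 mm of bar_home) and the lever not yet thrown (distance between bar_mid and bar_home below 0.009 m and angle between the x axis of bar_mid and the x axis of bar_home, either way round below 0.12 rad and x of stub_nose in the frame of jig below 0.015 m), for 0.2 s.
2. the lever is over (nose more than 28 mm to the jig's +x of the pivot) with the bar still on the stub (within 25 mm of home) (distance between bar_mid and bar_home below 0.025 m and x of stub_nose in the frame of jig above 0.028 m), for 0.1 s.
At the end, for the whole second after the job is handed in: The lever rests locked past its dead point (stub nose more than 28 mm to the jig's +x of the pivot, which only the locked lever can keep), the pad presses the chassis with more than 1.5 N, and the bar lies flat and still on the green mat, its middle over the mat (x of stub_nose in the frame of jig above 0.028 m and contact force between pad and chassis above 1.5 N and x of bar_mid in the frame of mat between -0.13 and 0.13 m and y of bar_mid in the frame of mat between -0.07 and 0.07 m and height (world z) of bar_mid below 0.019 m and linear speed of bar below 0.02 m/s); the robot touches nothing.
It fails at once if more than 55 N between bar and lever (contact force between bar and lever above 55 N).
It fails at once if the gripper works the lever directly (over 3 N) (contact force between the arm and lever above 3 N).
It fails at once if a bystander is shifted by more than 20 mm (distance of any of spool, dropper, flux, driver, axle, pliers, parts_tray from where it was at the start of the episode above 0.02 m).
It also fails if it takes over 72 s, if anything falls off the work surface, if the arm or the gripper's body presses on something with over 40 N, if the wrist force passes 120 N, or if a joint passes its speed limit or range.

## Working session

There is one attempt and no reset: what is moved stays moved. The work goes in short steps, Python scripts to look and compute and a shell command to move; the robot and the scene stay as the last step left them, time stands still between calls to the robot, and variables do not carry over. Pictures are saved under pics/ and viewed, and the job is handed in when it is done.

```bash
ls; mkdir -p pics
python3 - <<'E'
from bench import readout, viewer, job, nets, ctrl
import cv2
print(readout.get_state()); print(ctrl.finger_overhang)
for n in ("side","top","wrist"):
    p,d=viewer.get_image(n); cv2.imwrite(f"pics/{n}0.png",p[:,:,::-1]); 
    c=viewer.camera_params(n); print(n,c)
E
```

```text
pics
{'time': 0.0, 'joint_positions': array([ 1.23809973,  0.32183922, -0.07009884,  1.45163755,  0.0226073 ,
        1.37079506, -0.05691539]), 'qd': array([-0.00099   , -0.00028767,  0.00035568, -0.00127536, -0.00085863,
        0.00126287, -0.00081548]), 'joint_torque': array([-4.39751393e-04, -4.91281307e+01, -4.04150588e-01, -3.12524736e+01,
       -6.39271480e-02,  4.38212533e-02,  1.56801220e-04]), 'position': array([ 0.22071121, -0.61083201,  0.23246987]), 'tool_rot': array([ 0.9510816 ,  1.35519496, -0.94942028]), 'ft_force': array([ 0.06750382, -0.3184016 ,  0.37696718]), 'torque': array([-0.03652398, -0.01335255,  0.02425115]), 'grip_width': 1.001132970317696}
0.011
side {'K': array([[387.23845686,   0.        , 320.70103945],
       [  0.        , 387.23845686, 197.5142612 ],
       [  0.        ,   0.        ,   1.        ]]), 'k1': -0.01567553208508579, 'cam_to_world': array([[-0.78167528, -0.38130967,  0.49354503, -0.03987245],
       [-0.623676  ,  0.48229094, -0.61516152,  0.66597182],
       [-0.00346526, -0.78866875, -0.61480859,  0.74670576],
       [ 0.        , 
[... 252 characters left out ...]
rray([[-0.02552626, -0.99468342,  0.09976624,  0.40017617],
       [-0.9994866 ,  0.02732713,  0.01672598, -0.03870425],
       [-0.01936338, -0.09928807, -0.99487031,  1.45525494],
       [ 0.        ,  0.        ,  0.        ,  1.        ]])}
wrist {'K': array([[355.19066126,   0.        , 323.03547971],
       [  0.        , 355.19066126, 196.79281735],
       [  0.        ,   0.        ,   1.        ]]), 'k1': 0.00370251027393816, 'cam_to_world': array([[ 0.33924044, -0.91092513, -0.23480062,  0.28444749],
       [-0.94069793, -0.32898621, -0.08279781, -0.58885595],
       [-0.00182356,  0.24896482, -0.96851081,  0.38431218],
       [ 0.        ,  0.        ,  0.        ,  1.        ]])}
```

View pics/top0.png

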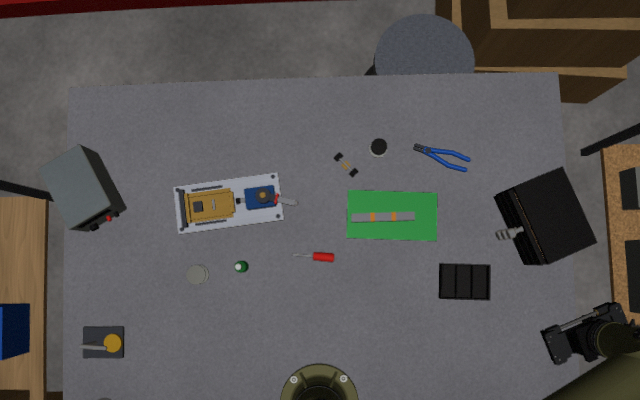

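View pics/side0.png

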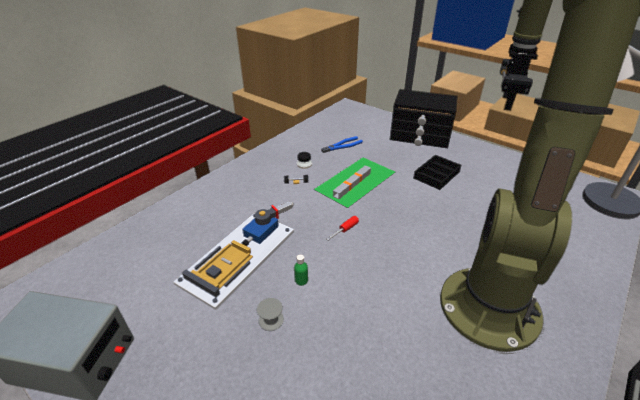

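View pics/wrist0.png

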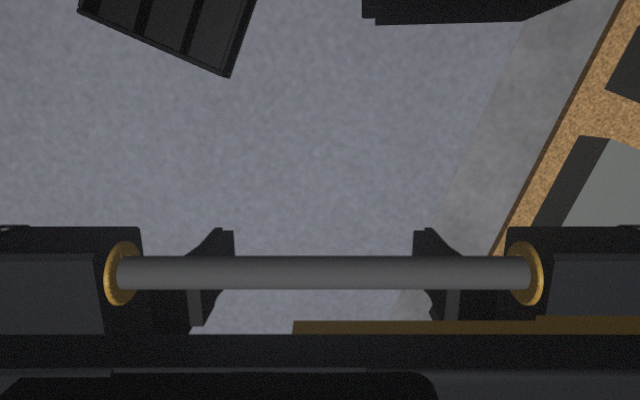

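```bash
cat > h.py <<'E'
import numpy as np, cv2
from scipy.spatial.transform import Rotation as R
from bench import readout, viewer, job, nets, ctrl
def undist(c,u,v):
    K=c["K"]; a=(u-K[0,2])/K[0,0]; b=(v-K[1,2])/K[1,1]; x,y=a,b
    for _ in range(20):
        f=1+c["k1"]*(x*x+y*y); x,y=a/f,b/f
    return np.array([x,y,np.ones_like(x)])
def at_z(c,u,v,z):
    r=undist(c,float(u),float(v)); T=c["cam_to_world"]; d=T[:3,:3]@r; o=T[:3,3]
    return o+d*(z-o[2])/d[2]
def cloud(c,D):
    v,u=np.mgrid[0:D.shape[0],0:D.shape[1]].astype(float)
    r=undist(c,u,v)*D; T=c["cam_to_world"]
    return np.einsum('ij,jkl->klj',T[:3,:3],r)+T[:3,3]
def proj(c,p):
    T=c["cam_to_world"]; q=T[:3,:3].T@(np.asarray(p)-T[:3,3]); x,y=q[:2]/q[2]
    f=1+c["k1"]*(x*x+y*y); return c["K"][0,0]*x*f+c["K"][0,2], c["K"][1,1]*y*f+c["K"][1,2]
def st():
    s=readout.get_state(); M=R.from_rotvec(s["tool_rot"]).as_matrix()
    return s,M
E
python3 - <<'E'
from h import *
np.set_printoptions(precision=4,suppress=True)
s,M=st(); print(M)
for cam in ("top","side"):
    viewer.get_image(cam)
    for l in ("jig","pivot","bar_home","stub_nose","bar_mid","mat","chassis_mid"):
        print(cam,l,[(np.array(r["centre"]).round(4).tolist(),round(r["conf"],2)) for r in nets.place_of(cam,l)[:2]])
p,D=viewer.get_image("top"); c=viewer.camera_params("top"); P=cloud(c,D)
hsv=cv2.cvtColor(p,cv2.COLOR_RGB2HSV)
cv2.imwrite("pics/crop.png",cv2.resize(p[140:260,160:460,::-1],None,fx=2.6,fy=2.6,interpolation=cv2.INTER_CUBIC))
# mat
m=cv2.inRange(hsv,(50,100,60),(75,255,255))>0; m[:, :330]=0;
pts=P[m]; pts=pts[(pts[:,2]<0.03)]
print("mat",cv2.minAreaRect(pts[:,:2].astype(np.float32)),pts[:,2].mean())
z=P[...,2]; v,u=np.mgrid[0:400,0:640]
b=(u>345)&(u<440)&(v>190)&(v<242)&~m&(z>0.015); q=P[b]; print("bar",b.sum(),cv2.minAreaRect(q[:,:2].astype(np.float32)),np.median(q[:,2]))
o=(u>345)&(u<440)&(v>190)&(v<242)&(cv2.inRange(hsv,(8,150,100),(20,255,255))>0); print("orange",P[o].mean(0),o.sum())
E
```

```text
[[-0.0005  0.9405  0.3399]
 [ 0.0013  0.3399 -0.9405]
 [-1.     -0.0001 -0.0014]]
top jig [([0.5842, 0.1412, 0.0002], 0.86)]
top pivot [([0.5857, 0.1412, 0.0535], 0.78)]
top bar_home []
top stub_nose [([0.5594, 0.0403, 0.0544], 0.85)]
top bar_mid [([0.5213, -0.1936, 0.0156], 0.69)]
top mat [([0.5246, -0.225, -0.0034], 0.76), ([0.5868, 0.1422, 0.0518], 0.51)]
top chassis_mid [([0.5682, 0.3009, 0.0223], 0.9), ([0.3699, 0.3362, 0.0005], 0.53)]
side jig [([0.587, 0.1446, 0.0008], 0.82)]
side pivot [([0.5868, 0.1361, 0.0555], 0.79), ([0.5687, 0.3009, 0.0186], 0.38)]
side bar_home [([0.5537, 0.0142, 0.0564], 0.83)]
side stub_nose [([0.5618, 0.0407, 0.0571], 0.78)]
side bar_mid [([0.5249, -0.1957, 0.0157], 0.97)]
side mat [([0.5247, -0.2261, 0.0023], 0.64)]
side chassis_mid [([0.5672, 0.3006, 0.0196], 0.57)]
mat ((0.0, 0.0), (0.0, 0.0), 0.0) nan
bar 1096 ((0.21709401905536652, -0.0562547892332077), (0.36618053913116455, 0.1551356464624405), 0.02649642340838909) 0.18949258874109476
orange [ 0.2119 -0.0587  0.1982] 55<stdin>:14: RuntimeWarning: Mean of empty slice.
  ret = ret.dtype.type(ret / rcount)
```

View pics/crop.png

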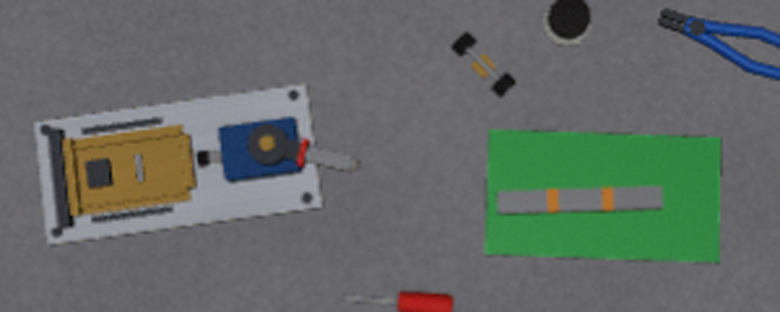

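```bash
sed -i "s/->klj'/->kli'/" h.py
python3 - <<'E'
from h import *
np.set_printoptions(precision=4,suppress=True)
p,D=viewer.get_image("top"); c=viewer.camera_params("top"); P=cloud(c,D)
hsv=cv2.cvtColor(p,cv2.COLOR_RGB2HSV); z=P[...,2]; v,u=np.mgrid[0:400,0:640]
m=(cv2.inRange(hsv,(50,100,60),(75,255,255))>0)&(u>330)
pts=P[m]; print("mat",cv2.minAreaRect(pts[:,:2].astype(np.float32)),pts[:,2].mean())
b=(u>350)&(u<425)&(v>200)&(v<230)&~m; q=P[b&(z>.01)]; print("bar",b.sum(),cv2.minAreaRect(q[:,:2].astype(np.float32)),q[:,:2].mean(0),np.median(q[:,2]))
q=np.array([at_z(c,x,y,.027) for y,x in np.argwhere(b)]); print("bar colour",cv2.minAreaRect(q[:,:2].astype(np.float32)),q.mean(0))
o=b&(cv2.inRange(hsv,(8,130,100),(25,255,255))>0); print("orange",P[o].mean(0),o.sum())
for nm,uu in (("a",u<383),("b",u>=383)):print(P[o&uu].mean(0))
# plate
w=(u>160)&(u<300)&(v>160)&(v<245)&(cv2.inRange(hsv,(0,0,150),(180,60,255))>0); q=P[w]; q=q[(q[:,2]>.004)&(q[:,2]<.02)]
r=cv2.minAreaRect(q[:,:2].astype(np.float32)); print("plate",r,cv2.boxPoints(r),q[:,2].mean())
# hub & stub heights
s=(u>255)&(u<305)&(v>180)&(v<212)
for a,e in ((.05,.06),(.06,.065),(.065,.075)):
    q=P[s&(z>a)&(z<e)]; print(a,len(q),q.mean(0) if len(q) else 0)
st_=s&(u>278)&(z>.03); q=P[st_]; print("stub",len(q),q.mean(0), cv2.minAreaRect(q[:,:2].astype(np.float32)))
blue=(cv2.inRange(hsv,(105,120,40),(125,255,255))>0)&(u<300)&(u>240)&(v>170)&(v<215); q=P[blue];print("blue",cv2.minAreaRect(q[:,:2].astype(np.float32)),np.median(q[:,2]))
E
```

```text
mat ((0.498020201921463, -0.19745691120624542), (0.31118011474609375, 0.20559744536876678), 88.19393157958984) 0.00804830739529056
bar 584 ((0.4977242946624756, -0.14616885781288147), (0.09060022979974747, 0.27576932311058044), 24.043529510498047) [ 0.5199 -0.1961] 0.026578133420098737
bar colour ((0.5205245018005371, -0.19462338089942932), (0.17931441962718964, 0.02566741220653057), 88.43029022216797) [ 0.5206 -0.1944  0.027 ]
orange [ 0.5199 -0.1972  0.0271] 64
[ 0.5193 -0.1651  0.0279]
[ 0.5206 -0.2256  0.0264]
plate ((0.5746359825134277, 0.25068825483322144), (0.13870733976364136, 0.30606797337532043), 6.28123140335083) [[0.489  0.3952]
 [0.5224 0.091 ]
 [0.6603 0.1062]
 [0.6268 0.4104]] 0.011770164152591791
0.05 52 [0.5705 0.0929 0.0571]
0.06 141 [0.5764 0.106  0.0627]
0.065 188 [0.5819 0.1242 0.0683]
stub 122 [0.5613 0.0677 0.1188] ((0.5028792023658752, 0.018931910395622253), (0.2321486473083496, 0.039828717708587646), 39.036006927490234)
blue ((0.5246259570121765, 0.06357087194919586), (0.30881035327911377, 0.09180386364459991), 55.97028732299805) 0.041728160198387654
```

```bash
cat > go.py <<'E'
# usage: go.py x y z yaw_of_tool_z(deg): prints shift and twist from the current measured pose
import sys; from h import *
s,M=st(); t=np.array([float(a) for a in sys.argv[1:4]]); y=np.radians(float(sys.argv[4]))
x=np.array([0,0,-1.]); z=np.array([np.cos(y),np.sin(y),0]); G=np.column_stack([x,np.cross(z,x),z])
print("lin",(M.T@(t-s["position"])).round(4),"twist",np.degrees(R.from_matrix(M.T@G).as_rotvec()).round(2))
print("t",s["time"],"pos",s["position"].round(4),"yaw",np.degrees(np.arctan2(M[1,2],M[0,2])).round(2),"F",s["ft_force"].round(2),"T",s["torque"].round(3),"q",s["joint_positions"].round(2),"w",round(s["grip_width"],3))
E
python3 go.py 0.5206 -0.1945 0.15 0.5
```

```text
lin [ 0.0836  0.4235 -0.2902] twist [-7.063e+01  1.000e-02  1.000e-02]
t 1.05 pos [ 0.2209 -0.6113  0.2336] yaw -70.13 F [0.09 0.45 0.21] T [0.05  0.026 0.049] q [ 1.24  0.32 -0.07  1.45  0.02  1.37 -0.06] w 0.998
```

```bash
python3 -m creep '[{"linear":[0.084,0.4235,-0.290],"twist":[-70.6,0,0],"fingers":-1},{"linear":[0.084,0.4235,-0.290],"twist":[-70.6,0,0],"fingers":-1},{"linear":[0.084,0.4235,-0.290],"twist":[-70.6,0,0],"fingers":-1},{"linear":[0.084,0.4235,-0.290],"twist":[-70.6,0,0],"fingers":-1},{"linear":[0.084,0.4235,-0.290],"twist":[-70.6,0,0],"fingers":-1},{"linear":[0.084,0.4235,-0.290],"twist":[-70.6,0,0],"fingers":-1},{"linear":[0.084,0.4235,-0.290],"twist":[-70.6,0,0],"fingers":-1},{"linear":[0.084,0.4235,-0.290],"twist":[-70.6,0,0],"fingers":-1}]'; python3 go.py 0.5206 -0.1945 0.15 0.5
```

```text
time: 1.72
position: [0.4138, -0.3426, 0.1798]
tool_rot: [0.17, 1.563, -0.172]
ft_force: [0.1, -0.3, 0.4]
grip_width: 1.002
lin [0.0297 0.1677 0.0722] twist [-12.99   0.03   0.05]
t 1.7167 pos [ 0.4138 -0.3426  0.1798] yaw -12.49 F [ 0.12 -0.34  0.35] T [-0.035 -0.17   0.043] q [ 0.99  0.14 -0.38  1.79  0.05  1.22  0.38] w 1.002
```

```bash
python3 -m creep '[{"linear":[0.028,0.160,0.075],"twist":[-12.5,0,0],"fingers":-1},{"linear":[0.028,0.160,0.075],"twist":[-12.5,0,0],"fingers":-1},{"linear":[0.028,0.160,0.075],"twist":[-12.5,0,0],"fingers":-1},{"linear":[0.028,0.160,0.075],"twist":[-12.5,0,0],"fingers":-1},{"linear":[0.028,0.160,0.075],"twist":[-12.5,0,0],"fingers":-1},{"linear":[0.028,0.160,0.075],"twist":[-12.5,0,0],"fingers":-1},{"linear":[0.028,0.160,0.075],"twist":[-12.5,0,0],"fingers":-1}]'; python3 go.py 0.5206 -0.1945 0.15 0.5
python3 - <<'E'
from h import *
p,d=viewer.get_image("wrist"); cv2.imwrite("pics/w1.png",p[:,:,::-1])
E
```

```text
time: 2.3
position: [0.5218, -0.2044, 0.1516]
tool_rot: [0.003, 1.571, -0.003]
ft_force: [0.5, -1.2, -0.0]
grip_width: 1.002
lin [ 0.0016  0.0099 -0.0013] twist [-0.71 -0.03  0.01]
t 2.3 pos [ 0.5218 -0.2044  0.1516] yaw -0.21 F [ 0.47 -1.23 -0.04] T [-0.057 -0.099  0.004] q [ 0.78  0.23 -0.51  1.77  0.12  1.18  0.23] w 1.002
```

View pics/w1.png

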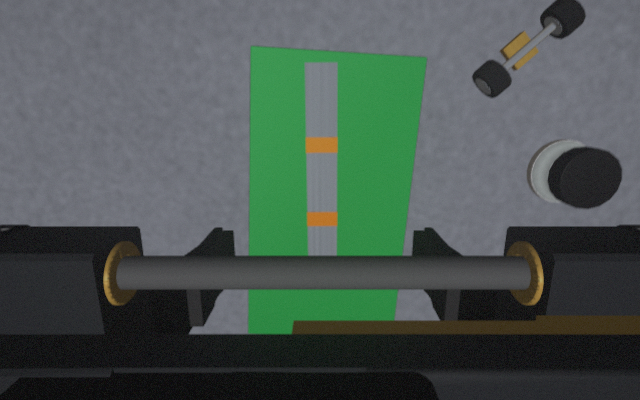

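```bash
cat > bar.py <<'E'
from h import *
np.set_printoptions(precision=4,suppress=True)
c=viewer.camera_params("wrist"); p,D=viewer.get_image("wrist"); hsv=cv2.cvtColor(p,cv2.COLOR_RGB2HSV)
o=cv2.inRange(hsv,(8,150,120),(25,255,255)); o[:,:280]=0;o[:,370:]=0;o[250:]=0
n,l,stt,cen=cv2.connectedComponentsWithStats(o)
B=[at_z(c,*cen[i],.027) for i in range(1,n) if stt[i,4]>100]; print(B)
g=cv2.inRange(hsv,(45,100,40),(80,255,255))
L=[];Rr=[]
for v in range(66,250):
    row=np.where(g[v,260:400]==0)[0]+260
    if len(row): L.append(at_z(c,row[0]-.5,v,.027)); Rr.append(at_z(c,row[-1]+.5,v,.027))
L=np.array(L);Rr=np.array(Rr); mid=(L+Rr)/2; k=np.polyfit(mid[:,1],mid[:,0],1); print("axis x=k*y+b",k,"deg",90-np.degrees(np.arctan(k[0])),"width",np.median(Rr[:,0]-L[:,0]))
m=np.mean(B,0); print("mid",m, "x on axis",np.polyval(k,m[1]))
E
python3 bar.py; python3 go.py 0.5206 -0.1945 0.15 0.5
```

```text
[array([ 0.5204, -0.1663,  0.027 ]), array([ 0.5204, -0.2263,  0.027 ])]
axis x=k*y+b [-0.0035  0.5198] deg 90.1978797984733 width 0.024276123507271097
mid [ 0.5204 -0.1963  0.027 ] x on axis 0.5204423535908399
lin [ 0.0018  0.0123 -0.0004] twist [-0.97 -0.03  0.06]
t 2.4 pos [ 0.5209 -0.2068  0.1518] yaw -0.47 F [-0.66  0.08 -0.13] T [-0.063 -0.094 -0.04 ] q [ 0.78  0.22 -0.51  1.77  0.12  1.18  0.23] w 1.001
```

```bash
python3 -m creep '[{"linear":[0.04,0.0105,-0.0005],"twist":[-0.7,0,0],"fingers":-1},{"linear":[0.08,0.0105,-0.0005],"twist":[-0.7,0,0],"fingers":-1},{"linear":[0.11,0.0105,-0.0005],"twist":[-0.7,0,0],"fingers":-1},{"linear":[0.11,0.0105,-0.0005],"twist":[-0.7,0,0],"fingers":-1},{"linear":[0.11,0.0105,-0.0005],"twist":[-0.7,0,0],"fingers":-1}]'; python3 go.py 0.5204 -0.1963 0.017 0.2; python3 bar.py
```

```text
time: 2.82
position: [0.5194, -0.1958, 0.0409]
tool_rot: [-0.002, 1.574, 0.004]
ft_force: [0.7, -0.2, 0.1]
grip_width: 0.996
lin [ 0.0239 -0.0005  0.0011] twist [ 0.01 -0.18 -0.05]
t 2.8167 pos [ 0.5194 -0.1958  0.0409] yaw 0.21 F [ 0.67 -0.16  0.15] T [-0.032 -0.166  0.036] q [ 0.74  0.34 -0.5   1.88  0.2   0.97  0.16] w 0.996
[array([ 0.5211, -0.1664,  0.027 ])]
axis x=k*y+b [-0.0027  0.5207] deg 90.15438978565454 width 0.024711939485091206
mid [ 0.5211 -0.1664  0.027 ] x on axis 0.5211022057631487
```

```bash
python3 -m creep '[{"linear":[0.024,-0.0005,0.001],"twist":[0,0,0],"fingers":-1},{"linear":[0.024,-0.0005,0.001],"twist":[0,0,0],"fingers":-1},{"linear":[0.024,-0.0005,0.001],"twist":[0,0,0],"fingers":1},{"linear":[0.024,-0.0005,0.001],"twist":[0,0,0],"fingers":1},{"linear":[0.024,-0.0005,0.001],"twist":[0,0,0],"fingers":1},{"linear":[0.024,-0.0005,0.001],"twist":[0,0,0],"fingers":1},{"linear":[0.024,-0.0005,0.001],"twist":[0,0,0],"fingers":1},{"linear":[0.024,-0.0005,0.001],"twist":[0,0,0],"fingers":1}]' 45; python3 go.py 0.5204 -0.1963 0.017 0.2
```

```text
time: 3.53
position: [0.5225, -0.1951, 0.0183]
tool_rot: [-0.005, 1.57, 0.005]
ft_force: [-0.6, -0.3, 0.2]
grip_width: 0.63
lin [ 0.0013 -0.0012 -0.0021] twist [0.17 0.04 0.03]
t 3.5333 pos [ 0.5225 -0.1951  0.0183] yaw 0.37 F [-0.59 -0.29  0.16] T [-0.009 -0.058 -0.008] q [ 0.73  0.38 -0.49  1.89  0.22  0.93  0.15] w 0.63
```

```bash
python3 -m creep '[{"linear":[0.001,0,-0.001],"twist":[0,0,0],"fingers":1},{"linear":[0.001,0,-0.001],"twist":[0,0,0],"fingers":1},{"linear":[0.001,0,-0.001],"twist":[0,0,0],"fingers":1},{"linear":[0.001,0,-0.001],"twist":[0,0,0],"fingers":1},{"linear":[0.001,0,-0.001],"twist":[0,0,0],"fingers":1},{"linear":[0.001,0,-0.001],"twist":[0,0,0],"fingers":1},{"linear":[0.001,0,-0.001],"twist":[0,0,0],"fingers":1},{"linear":[0.001,0,-0.001],"twist":[0,0,0],"fingers":1}]' 45; python3 go.py 0.5204 -0.1963 0.017 0.2
```

```text
time: 4.2
position: [0.5212, -0.1949, 0.0166]
tool_rot: [-0.005, 1.571, 0.005]
ft_force: [0.1, 0.6, -1.3]
grip_width: 0.273
lin [-0.0004 -0.0014 -0.0008] twist [ 0.17 -0.01 -0.  ]
t 4.2 pos [ 0.5212 -0.1949  0.0166] yaw 0.37 F [ 0.07  0.6  -1.31] T [ 0.022 -0.087  0.021] q [ 0.73  0.38 -0.49  1.89  0.22  0.93  0.15] w 0.273
```

```bash
python3 -m creep '[{"linear":[-0.03,0,0],"twist":[0,0,0],"fingers":1},{"linear":[-0.06,0,0],"twist":[0,0,0],"fingers":1},{"linear":[-0.06,0.03,0.002],"twist":[3,0,0],"fingers":1},{"linear":[-0.06,0.06,0.004],"twist":[6,0,0],"fingers":1},{"linear":[-0.06,0.09,0.006],"twist":[9,0,0],"fingers":1},{"linear":[-0.06,0.12,0.009],"twist":[12,0,0],"fingers":1},{"linear":[-0.06,0.12,0.012],"twist":[15,0,0],"fingers":1},{"linear":[-0.06,0.12,0.012],"twist":[15,0,0],"fingers":1}]' 45; python3 go.py 0.5337 -0.0633 0.08 -14.5
python3 - <<'E'
from h import *
p,d=viewer.get_image("wrist"); cv2.imwrite("pics/w2.png",p[:,:,::-1])
E
python3 go.py 0.5337 -0.0633 0.08 -14.5
```

```text
time: 4.87
position: [0.5328, -0.0721, 0.0767]
tool_rot: [0.198, 1.561, -0.197]
ft_force: [-0.2, -0.4, -1.2]
grip_width: 0.268
lin [-0.0033  0.0087 -0.0013] twist [ 0.06  0.01 -0.03]
t 4.8667 pos [ 0.5328 -0.0721  0.0767] yaw -14.44 F [-0.2  -0.35 -1.22] T [-0.138 -0.063  0.005] q [ 0.57  0.26 -0.55  1.89  0.16  1.03 -0.29] w 0.268
lin [-0.0035  0.0109 -0.0014] twist [ 0.04 -0.02  0.03]
t 4.9167 pos [ 0.5324 -0.0742  0.0765] yaw -14.46 F [-0.68 -0.32 -1.93] T [-0.087 -0.104  0.059] q [ 0.58  0.26 -0.55  1.89  0.16  1.03 -0.29] w 0.276
```

View pics/w2.png

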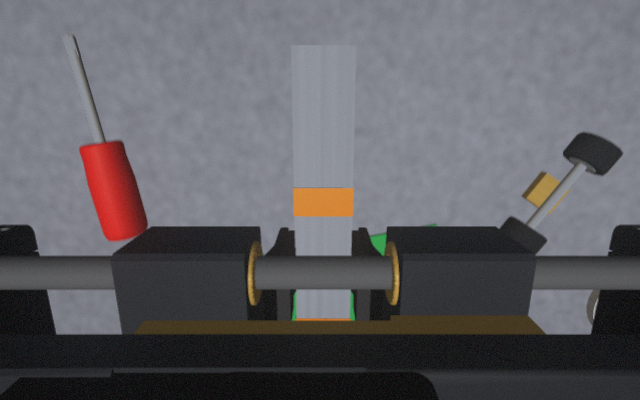

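```bash
python3 go.py 0.5358 -0.0552 0.0566 -14.5 ; python3 -m creep '[{"linear":[0.01,0.005,-0.0015],"twist":[0,0,0],"fingers":1},{"linear":[0.02,0.010,-0.0015],"twist":[0,0,0],"fingers":1},{"linear":[0.02,0.015,-0.0015],"twist":[0,0,0],"fingers":1},{"linear":[0.02,0.019,-0.0015],"twist":[0,0,0],"fingers":1},{"linear":[0.02,0.019,-0.0015],"twist":[0,0,0],"fingers":1},{"linear":[0.02,0.019,-0.0015],"twist":[0,0,0],"fingers":1}]' 45; python3 go.py 0.5358 -0.0552 0.0566 -14.5
python3 - <<'E'
from h import *
p,d=viewer.get_image("wrist"); cv2.imwrite("pics/w3.png",p[:,:,::-1])
p,d=viewer.get_image("side"); cv2.imwrite("pics/s3.png",cv2.resize(p[150:350,170:400,::-1],None,fx=3.4,fy=3,interpolation=2))
E
```

```text
lin [ 0.0199  0.0193 -0.0014] twist [ 0.04 -0.02  0.03]
t 4.9167 pos [ 0.5324 -0.0742  0.0765] yaw -14.46 F [-0.68 -0.32 -1.93] T [-0.087 -0.104  0.059] q [ 0.58  0.26 -0.55  1.89  0.16  1.03 -0.29] w 0.276
time: 5.42
position: [0.5361, -0.0558, 0.0568]
tool_rot: [0.2, 1.561, -0.2]
ft_force: [-0.6, -0.5, -1.0]
grip_width: 0.273
lin [ 0.0002  0.0005 -0.0004] twist [-0.09  0.01 -0.01]
t 5.4167 pos [ 0.5361 -0.0558  0.0568] yaw -14.59 F [-0.58 -0.48 -0.96] T [-0.005 -0.118 -0.036] q [ 0.54  0.3  -0.55  1.9   0.18  0.99 -0.34] w 0.273
```

View pics/w3.png

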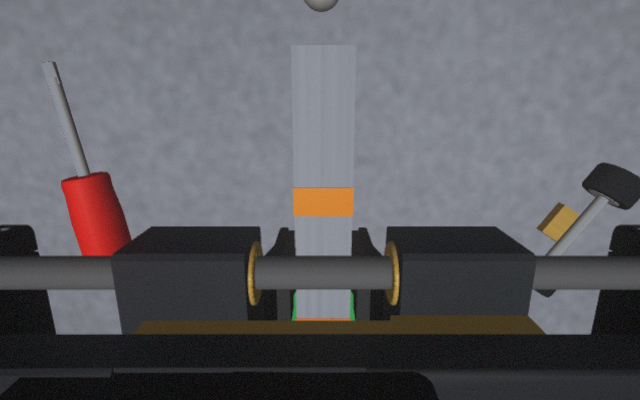

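View pics/s3.png

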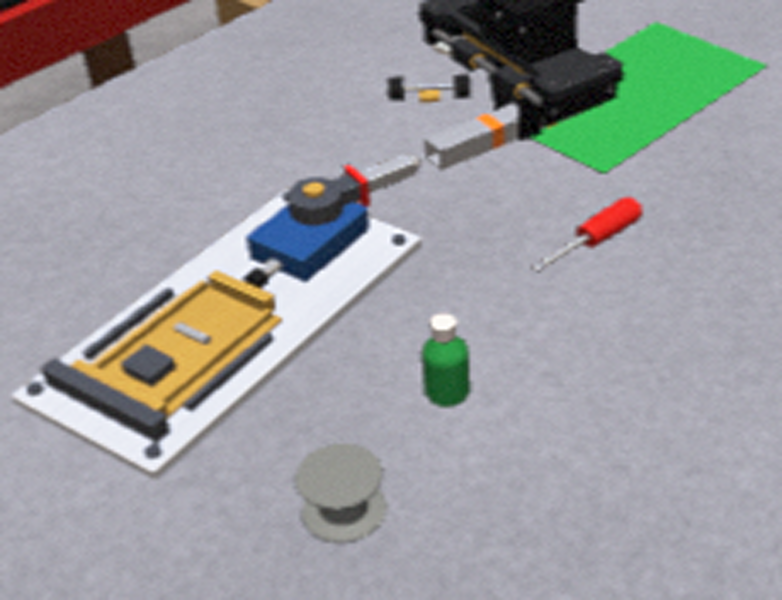

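```bash
python3 -m creep '[{"linear":[0,0.006,-0.0008],"twist":[0,0,0],"fingers":1},{"linear":[0,0.012,-0.0008],"twist":[0,0,0],"fingers":1},{"linear":[0,0.016,-0.0008],"twist":[0,0,0],"fingers":1},{"linear":[0,0.020,-0.0008],"twist":[0,0,0],"fingers":1},{"linear":[0,0.024,-0.0008],"twist":[0,0,0],"fingers":1},{"linear":[0,0.024,-0.0008],"twist":[0,0,0],"fingers":1}]' 45; python3 go.py 0.5358 -0.0552 0.0566 -14.5
python3 - <<'E'
from h import *
p,d=viewer.get_image("wrist"); cv2.imwrite("pics/w4.png",p[:,:,::-1])
E
```

```text
time: 6.02
position: [0.5414, -0.0313, 0.0568]
tool_rot: [0.2, 1.561, -0.199]
ft_force: [0.5, -0.7, -1.6]
grip_width: 0.271
lin [ 0.0002 -0.0245  0.0006] twist [-0.04  0.01 -0.03]
t 6.0167 pos [ 0.5414 -0.0313  0.0568] yaw -14.54 F [ 0.47 -0.7  -1.56] T [-0.021 -0.071 -0.007] q [ 0.5   0.3  -0.56  1.9   0.19  0.99 -0.39] w 0.271
```

View pics/w4.png

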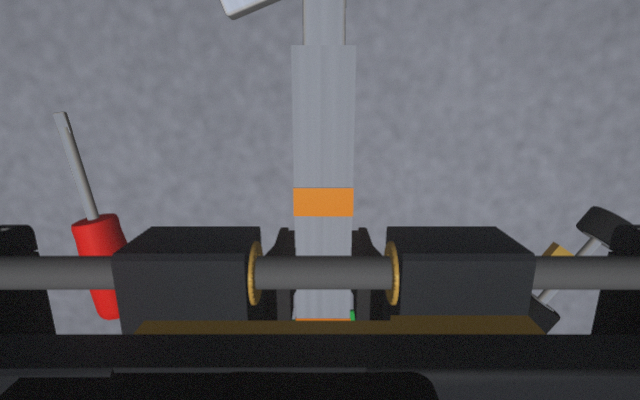

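```bash
python3 -m creep '[{"linear":[0,0.006,0],"twist":[0,0,0],"fingers":1},{"linear":[0,0.012,0],"twist":[0,0,0],"fingers":1},{"linear":[0,0.018,0],"twist":[0,0,0],"fingers":1},{"linear":[0,0.024,0],"twist":[0,0,0],"fingers":1},{"linear":[0,0.030,0],"twist":[0,0,0],"fingers":1},{"linear":[0,0.036,0],"twist":[0,0,0],"fingers":1},{"linear":[0,0.038,0],"twist":[0,0,0],"fingers":1},{"linear":[0,0.038,0],"twist":[0,0,0],"fingers":1}]' 45; python3 go.py 0.5358 -0.0552 0.0566 -14.5
python3 - <<'E'
from h import *
p,d=viewer.get_image("wrist"); cv2.imwrite("pics/w5.png",p[:,:,::-1])
E
```

```text
time: 6.73
position: [0.5509, 0.0052, 0.0567]
tool_rot: [0.2, 1.562, -0.199]
ft_force: [-1.1, 0.1, -1.3]
grip_width: 0.273
lin [ 0.0001 -0.0622  0.0006] twist [-0.05 -0.   -0.02]
t 6.7333 pos [0.5509 0.0052 0.0567] yaw -14.55 F [-1.06  0.05 -1.33] T [ 0.009 -0.051  0.042] q [ 0.44  0.32 -0.58  1.88  0.21  1.   -0.47] w 0.273
```

View pics/w5.png

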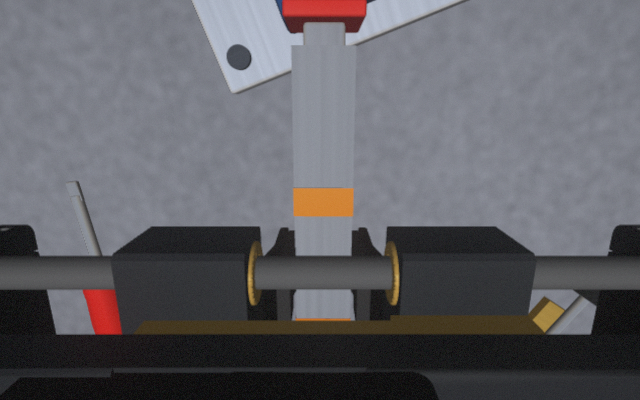

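```bash
python3 -m creep '[{"linear":[0,0.002,0],"twist":[0,0,0],"fingers":1},{"linear":[0,0.004,0],"twist":[0,0,0],"fingers":1},{"linear":[0,0.006,0],"twist":[0,0,0],"fingers":1},{"linear":[0,0.006,0],"twist":[0,0,0],"fingers":1}]' 45; python3 go.py 0.5358 -0.0552 0.0566 -14.5
python3 - <<'E'
from h import *
p,d=viewer.get_image("wrist"); cv2.imwrite("pics/w6.png",cv2.resize(p[:120,200:440,::-1],None,fx=3,fy=3))
E
```

```text
time: 7.12
position: [0.5523, 0.0103, 0.0567]
tool_rot: [0.2, 1.561, -0.2]
ft_force: [0.6, 0.4, -2.7]
grip_width: 0.272
lin [ 0.0001 -0.0676  0.0006] twist [-0.12  0.01 -0.02]
t 7.1167 pos [0.5523 0.0103 0.0567] yaw -14.62 F [ 0.63  0.35 -2.7 ] T [-0.001 -0.096  0.039] q [ 0.44  0.33 -0.58  1.87  0.21  1.   -0.49] w 0.272
```

View pics/w6.png

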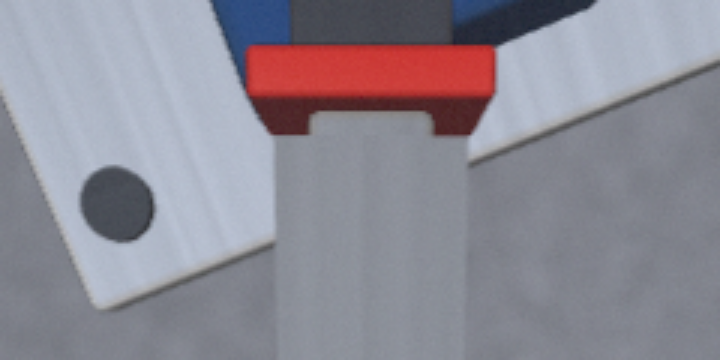

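```bash
python3 -m creep '[{"linear":[0,0.001,0],"twist":[0,0,0],"fingers":1},{"linear":[0,0.002,0],"twist":[0,0,0],"fingers":1},{"linear":[0,0.002,0],"twist":[0,0,0],"fingers":1},{"linear":[0,0.002,0],"twist":[0,0,0],"fingers":1}]' 45; python3 go.py 0.5358 -0.0552 0.0566 -14.5
python3 - <<'E'
from h import *
p,d=viewer.get_image("wrist"); cv2.imwrite("pics/w7.png",cv2.resize(p[:120,200:440,::-1],None,fx=3,fy=3))
E
```

```text
time: 7.5
position: [0.5528, 0.0119, 0.0567]
tool_rot: [0.2, 1.561, -0.201]
ft_force: [-0.0, -0.4, -0.4]
grip_width: 0.273
lin [ 0.0001 -0.0692  0.0005] twist [-0.13  0.01  0.01]
t 7.5 pos [0.5528 0.0119 0.0567] yaw -14.63 F [-0.01 -0.41 -0.43] T [-0.015 -0.068  0.002] q [ 0.43  0.33 -0.58  1.87  0.21  1.   -0.49] w 0.273
```

View pics/w7.png

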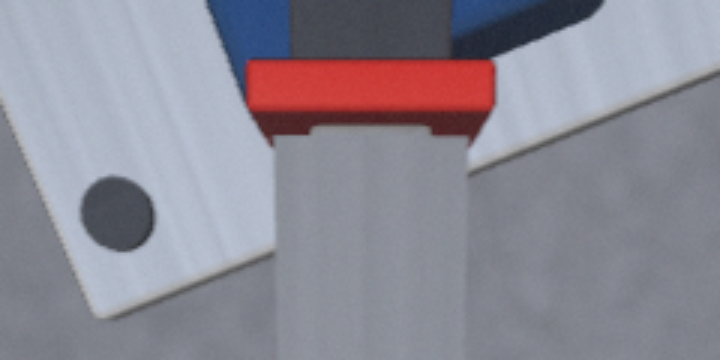

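```bash
cat > arc.py <<'E'
from h import *
s,M=st(); P=np.array([0.5861,0.1394]); r=s["position"][:2]-P
yaw=np.degrees(np.arctan2(M[1,2],M[0,2])); F=s["ft_force"]; z=M[:,2]; y=M[:,1]
print("t %.2f r %.4f phi_w %.2f jigpos %.2f jigyaw %.2f z %.4f | Ftan %.2f Fin %.2f Fz %.2f Tz %.3f T %s q7 %.2f w %.3f"%(s["time"],np.hypot(*r),np.degrees(np.arctan2(r[1],r[0])),np.degrees(np.arctan2(r[1],r[0]))-6.28,yaw-90-6.28,s["position"][2],F@z,F@y,F[2],s["torque"][2],s["torque"].round(2),s["joint_positions"][6],s["grip_width"]))
E
python3 arc.py
python3 -m creep '[{"linear":[0,0.0001,0.0046],"twist":[-2,0,0],"fingers":1},{"linear":[0,0.0003,0.0092],"twist":[-4,0,0],"fingers":1},{"linear":[0,0.0007,0.0138],"twist":[-6,0,0],"fingers":1},{"linear":[0,0.0013,0.0184],"twist":[-8,0,0],"fingers":1},{"linear":[0,0.0013,0.0184],"twist":[-8,0,0],"fingers":1}]' 45; python3 arc.py
```

```text
t 7.55 r 0.1319 phi_w -104.67 jigpos -110.95 jigyaw -110.91 z 0.0567 | Ftan -0.43 Fin -0.09 Fz -1.25 Tz 0.047 T [-0.02 -0.1   0.05] q7 -0.49 w 0.274
time: 7.97
position: [0.5714, 0.0082, 0.0566]
tool_rot: [0.091, 1.569, -0.09]
ft_force: [-0.5, 0.3, -2.0]
grip_width: 0.271
t 7.97 r 0.1320 phi_w -96.40 jigpos -102.68 jigyaw -102.88 z 0.0566 | Ftan -0.50 Fin 0.24 Fz -1.95 Tz 0.031 T [-0.05 -0.03  0.03] q7 -0.36 w 0.271
```

```bash
python3 -m creep '[{"linear":[0,0.0001,0.0046],"twist":[-2,0,0],"fingers":1},{"linear":[0,0.0003,0.0092],"twist":[-4,0,0],"fingers":1},{"linear":[0,0.0007,0.0138],"twist":[-6,0,0],"fingers":1},{"linear":[0,0.0013,0.0184],"twist":[-8,0,0],"fingers":1},{"linear":[0,0.0020,0.0229],"twist":[-10,0,0],"fingers":1},{"linear":[0,0.0029,0.0274],"twist":[-12,0,0],"fingers":1},{"linear":[0,0.0029,0.0274],"twist":[-12,0,0],"fingers":1}]' 45; python3 arc.py
python3 - <<'E'
from h import *
p,d=viewer.get_image("wrist"); cv2.imwrite("pics/w8.png",cv2.resize(p[:120,200:440,::-1],None,fx=3,fy=3))
E
python3 arc.py
```

```text
time: 8.55
position: [0.5987, 0.0081, 0.0565]
tool_rot: [-0.073, 1.569, 0.073]
ft_force: [-0.2, -0.2, -2.3]
grip_width: 0.277
t 8.55 r 0.1319 phi_w -84.50 jigpos -90.78 jigyaw -90.93 z 0.0565 | Ftan -0.27 Fin -0.20 Fz -2.28 Tz -0.044 T [-0.02 -0.11 -0.04] q7 -0.17 w 0.277
t 8.60 r 0.1318 phi_w -84.63 jigpos -90.91 jigyaw -91.00 z 0.0566 | Ftan -0.16 Fin 0.62 Fz -2.85 Tz 0.064 T [ 0.   -0.02  0.06] q7 -0.18 w 0.266
```

View pics/w8.png

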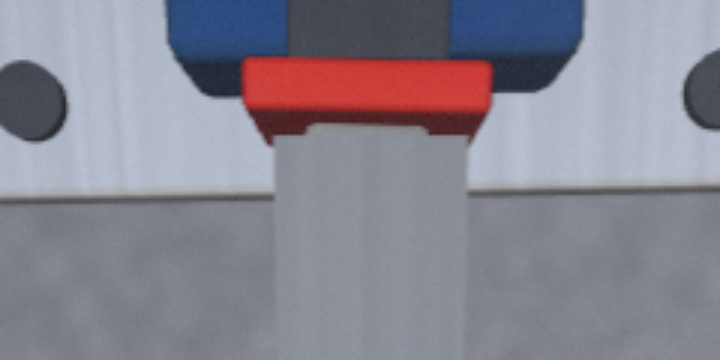

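```bash
python3 -m creep '[{"linear":[0,0.0000,0.0023],"twist":[-1,0,0],"fingers":1},{"linear":[0,0.0001,0.0046],"twist":[-2,0,0],"fingers":1},{"linear":[0,0.0002,0.0069],"twist":[-3,0,0],"fingers":1},{"linear":[0,0.0003,0.0092],"twist":[-4,0,0],"fingers":1},{"linear":[0,0.0005,0.0115],"twist":[-5,0,0],"fingers":1},{"linear":[0,0.0007,0.0138],"twist":[-6,0,0],"fingers":1}]' 45; python3 arc.py
python3 -m creep '[{"linear":[0,0.0000,0.0023],"twist":[-1,0,0],"fingers":1},{"linear":[0,0.0001,0.0046],"twist":[-2,0,0],"fingers":1},{"linear":[0,0.0002,0.0069],"twist":[-3,0,0],"fingers":1},{"linear":[0,0.0003,0.0092],"twist":[-4,0,0],"fingers":1},{"linear":[0,0.0003,0.0092],"twist":[-4,0,0],"fingers":1}]' 45; python3 arc.py
```

```text
time: 9.1
position: [0.6122, 0.0101, 0.0566]
tool_rot: [-0.157, 1.565, 0.157]
ft_force: [-0.6, 0.2, -2.5]
grip_width: 0.271
t 9.10 r 0.1319 phi_w -78.60 jigpos -84.88 jigyaw -84.82 z 0.0566 | Ftan -0.52 Fin 0.32 Fz -2.49 Tz 0.015 T [-0.06  0.09  0.02] q7 -0.08 w 0.271
time: 9.52
position: [0.6211, 0.0122, 0.0566]
tool_rot: [-0.212, 1.561, 0.211]
ft_force: [-2.1, -1.3, -1.5]
grip_width: 0.269
t 9.52 r 0.1319 phi_w -74.62 jigpos -80.90 jigyaw -80.84 z 0.0566 | Ftan -2.39 Fin -0.67 Fz -1.47 Tz 0.062 T [-0.16  0.18  0.06] q7 -0.02 w 0.269
```

```bash
python3 -m creep '[{"linear":[0,0.0000,0.0023],"twist":[-1,0,0],"fingers":1},{"linear":[0,0.0001,0.0046],"twist":[-2,0,0],"fingers":1},{"linear":[0,0.0002,0.0069],"twist":[-3,0,0],"fingers":1},{"linear":[0,0.0002,0.0069],"twist":[-3,0,0],"fingers":1}]' 45; python3 arc.py
python3 -m creep '[{"linear":[0,0.0000,0.0023],"twist":[-1,0,0],"fingers":1},{"linear":[0,0.0001,0.0046],"twist":[-2,0,0],"fingers":1},{"linear":[0,0.0002,0.0069],"twist":[-3,0,0],"fingers":1},{"linear":[0,0.0002,0.0069],"twist":[-3,0,0],"fingers":1}]' 45; python3 arc.py
```

```text
time: 9.85
position: [0.6273, 0.0141, 0.0565]
tool_rot: [-0.253, 1.558, 0.252]
ft_force: [-4.9, -1.2, 0.3]
grip_width: 0.273
t 9.85 r 0.1319 phi_w -71.82 jigpos -78.10 jigyaw -77.83 z 0.0565 | Ftan -5.00 Fin 0.42 Fz 0.28 Tz 0.238 T [-0.34  0.96  0.24] q7 0.02 w 0.273
time: 10.18
position: [0.6331, 0.0162, 0.0564]
tool_rot: [-0.294, 1.554, 0.293]
ft_force: [-5.3, -2.8, 1.0]
grip_width: 0.271
t 10.18 r 0.1319 phi_w -69.12 jigpos -75.40 jigyaw -74.85 z 0.0564 | Ftan -5.96 Fin -0.68 Fz 1.00 Tz 0.247 T [-0.38  1.3   0.25] q7 0.06 w 0.271
```

```bash
python3 -m creep '[{"linear":[0,0.0000,0.0025],"twist":[-1,0,0],"fingers":1},{"linear":[0,0.0001,0.0048],"twist":[-2,0,0],"fingers":1},{"linear":[0,0.0002,0.0072],"twist":[-3,0,0],"fingers":1},{"linear":[0,0.0002,0.0072],"twist":[-3,0,0],"fingers":1}]' 45; python3 arc.py
python3 -m creep '[{"linear":[0,0.0000,0.0025],"twist":[-1,0,0],"fingers":1},{"linear":[0,0.0001,0.0048],"twist":[-2,0,0],"fingers":1},{"linear":[0,0.0001,0.0048],"twist":[-2,0,0],"fingers":1}]' 45; python3 arc.py
```

```text
time: 10.52
position: [0.6393, 0.0187, 0.0563]
tool_rot: [-0.335, 1.549, 0.334]
ft_force: [-7.4, -2.7, 1.9]
grip_width: 0.27
t 10.52 r 0.1319 phi_w -66.22 jigpos -72.50 jigyaw -71.85 z 0.0563 | Ftan -7.82 Fin 0.62 Fz 1.92 Tz 0.323 T [-0.47  1.55  0.32] q7 0.11 w 0.270
time: 10.77
position: [0.6434, 0.0205, 0.0563]
tool_rot: [-0.363, 1.545, 0.361]
ft_force: [-8.1, -3.4, 2.1]
grip_width: 0.27
t 10.77 r 0.1320 phi_w -64.26 jigpos -70.54 jigyaw -69.85 z 0.0563 | Ftan -8.81 Fin 0.55 Fz 2.09 Tz 0.336 T [-0.55  1.71  0.34] q7 0.13 w 0.270
```

```bash
python3 -m creep '[{"linear":[0,0.0000,0.0023],"twist":[-1,0,0],"fingers":1},{"linear":[0,0.0001,0.0046],"twist":[-2,0,0],"fingers":1},{"linear":[0,0.0001,0.0046],"twist":[-2,0,0],"fingers":1}]' 45; python3 arc.py
python3 -m creep '[{"linear":[0,0.0000,0.0023],"twist":[-1,0,0],"fingers":1},{"linear":[0,0.0001,0.0046],"twist":[-2,0,0],"fingers":1},{"linear":[0,0.0001,0.0046],"twist":[-2,0,0],"fingers":1}]' 45; python3 arc.py
```

```text
time: 11.02
position: [0.6475, 0.0226, 0.0564]
tool_rot: [-0.39, 1.54, 0.388]
ft_force: [-8.3, -3.0, 2.1]
grip_width: 0.271
t 11.02 r 0.1320 phi_w -62.26 jigpos -68.54 jigyaw -67.86 z 0.0564 | Ftan -8.74 Fin 1.27 Fz 2.05 Tz 0.399 T [-0.57  1.68  0.4 ] q7 0.16 w 0.271
time: 11.27
position: [0.6517, 0.0248, 0.0564]
tool_rot: [-0.417, 1.535, 0.415]
ft_force: [-7.1, -3.8, 1.4]
grip_width: 0.269
t 11.27 r 0.1321 phi_w -60.21 jigpos -66.49 jigyaw -65.87 z 0.0564 | Ftan -8.10 Fin 0.32 Fz 1.39 Tz 0.289 T [-0.58  1.66  0.29] q7 0.19 w 0.269
```

Past the peak; continue in small steps to the dead point.

```bash
python3 -m creep '[{"linear":[0,0.0000,0.0021],"twist":[-1,0,0],"fingers":1},{"linear":[0,0.0001,0.0043],"twist":[-2,0,0],"fingers":1},{"linear":[0,0.0001,0.0043],"twist":[-2,0,0],"fingers":1}]' 45; python3 arc.py
python3 -m creep '[{"linear":[0,0.0000,0.0021],"twist":[-1,0,0],"fingers":1},{"linear":[0,0.0000,0.0021],"twist":[-1,0,0],"fingers":1}]' 45; python3 arc.py
```

```text
time: 11.52
position: [0.6557, 0.027, 0.0564]
tool_rot: [-0.444, 1.529, 0.442]
ft_force: [-7.2, -3.3, 1.2]
grip_width: 0.271
t 11.52 r 0.1322 phi_w -58.22 jigpos -64.50 jigyaw -63.88 z 0.0564 | Ftan -7.90 Fin 1.07 Fz 1.21 Tz 0.260 T [-0.58  1.43  0.26] q7 0.22 w 0.271
time: 11.68
position: [0.6577, 0.0283, 0.0565]
tool_rot: [-0.458, 1.525, 0.456]
ft_force: [-5.6, -3.5, 0.7]
grip_width: 0.272
t 11.68 r 0.1321 phi_w -57.20 jigpos -63.48 jigyaw -62.88 z 0.0565 | Ftan -6.60 Fin 0.14 Fz 0.73 Tz 0.260 T [-0.65  1.33  0.26] q7 0.23 w 0.272
```

```bash
python3 -m creep '[{"linear":[0,0.0000,0.0021],"twist":[-1,0,0],"fingers":1},{"linear":[0,0.0000,0.0021],"twist":[-1,0,0],"fingers":1}]' 45; python3 arc.py
python3 -m creep '[{"linear":[0,0.0000,0.0021],"twist":[-1,0,0],"fingers":1},{"linear":[0,0.0000,0.0021],"twist":[-1,0,0],"fingers":1}]' 45; python3 arc.py
python3 -m creep '[{"linear":[0,0.0000,0.0021],"twist":[-1,0,0],"fingers":1},{"linear":[0,0.0000,0.0021],"twist":[-1,0,0],"fingers":1}]' 45; python3 arc.py
```

```text
time: 11.85
position: [0.6597, 0.0295, 0.0565]
tool_rot: [-0.471, 1.522, 0.47]
ft_force: [-5.9, -2.6, 0.4]
grip_width: 0.277
t 11.85 r 0.1322 phi_w -56.20 jigpos -62.48 jigyaw -61.89 z 0.0565 | Ftan -6.34 Fin 1.22 Fz 0.45 Tz 0.294 T [-0.57  1.17  0.29] q7 0.25 w 0.277
time: 12.02
position: [0.6616, 0.0308, 0.0566]
tool_rot: [-0.484, 1.518, 0.483]
ft_force: [-4.3, -2.6, 0.5]
grip_width: 0.271
t 12.02 r 0.1322 phi_w -55.17 jigpos -61.45 jigyaw -60.89 z 0.0566 | Ftan -5.04 Fin 0.40 Fz 0.49 Tz 0.244 T [-0.5   1.07  0.24] q7 0.26 w 0.271
time: 12.18
position: [0.6636, 0.0322, 0.0566]
tool_rot: [-0.498, 1.514, 0.497]
ft_force: [-4.8, -2.6, -1.7]
grip_width: 0.274
t 12.18 r 0.1323 phi_w -54.13 jigpos -60.41 jigyaw -59.89 z 0.0566 | Ftan -5.38 Fin 0.76 Fz -1.66 Tz 0.180 T [-0.45  0.8   0.18] q7 0.28 w 0.274
```

```bash
python3 -m creep '[{"linear":[0,0.0001,0.0021],"twist":[-1,0,0],"fingers":1},{"linear":[0,0.0001,0.0021],"twist":[-1,0,0],"fingers":1}]' 45; python3 arc.py
python3 -m creep '[{"linear":[0,0.0001,0.0021],"twist":[-1,0,0],"fingers":1},{"linear":[0,0.0001,0.0021],"twist":[-1,0,0],"fingers":1}]' 45; python3 arc.py
python3 -m creep '[{"linear":[0,0.0001,0.0021],"twist":[-1,0,0],"fingers":1},{"linear":[0,0.0001,0.0021],"twist":[-1,0,0],"fingers":1}]' 45; python3 arc.py
```

```text
time: 12.35
position: [0.6657, 0.0337, 0.0567]
tool_rot: [-0.511, 1.51, 0.51]
ft_force: [-3.7, -2.2, -0.1]
grip_width: 0.271
t 12.35 r 0.1323 phi_w -53.04 jigpos -59.32 jigyaw -58.91 z 0.0567 | Ftan -4.23 Fin 0.52 Fz -0.13 Tz 0.207 T [-0.49  0.61  0.21] q7 0.29 w 0.271
time: 12.52
position: [0.6678, 0.0352, 0.0568]
tool_rot: [-0.525, 1.505, 0.524]
ft_force: [-1.6, -3.0, -1.3]
grip_width: 0.276
t 12.52 r 0.1324 phi_w -51.91 jigpos -58.19 jigyaw -57.90 z 0.0568 | Ftan -3.10 Fin -1.38 Fz -1.34 Tz 0.098 T [-0.52  0.28  0.1 ] q7 0.30 w 0.276
time: 12.68
position: [0.6696, 0.0369, 0.0568]
tool_rot: [-0.538, 1.501, 0.538]
ft_force: [-1.2, -3.0, -1.6]
grip_width: 0.27
t 12.68 r 0.1322 phi_w -50.83 jigpos -57.11 jigyaw -56.88 z 0.0568 | Ftan -2.82 Fin -1.58 Fz -1.61 Tz 0.034 T [-0.41  0.01  0.03] q7 0.32 w 0.270
```

```bash
python3 -m creep '[{"linear":[0,0.0000,0.0022],"twist":[-1,0,0],"fingers":1},{"linear":[0,0.0000,0.0022],"twist":[-1,0,0],"fingers":1}]' 45; python3 arc.py
python3 -m creep '[{"linear":[0,0.0000,0.0022],"twist":[-1,0,0],"fingers":1},{"linear":[0,0.0000,0.0022],"twist":[-1,0,0],"fingers":1}]' 45; python3 arc.py
python3 - <<'E'
from h import *
p,d=viewer.get_image("wrist"); cv2.imwrite("pics/w9.png",cv2.resize(p[:120,200:440,::-1],None,fx=3,fy=3))
E
python3 arc.py
```

```text
time: 12.85
position: [0.6713, 0.0391, 0.0569]
tool_rot: [-0.551, 1.497, 0.552]
ft_force: [-0.1, -0.5, -2.2]
grip_width: 0.268
t 12.85 r 0.1316 phi_w -49.66 jigpos -55.94 jigyaw -55.86 z 0.0569 | Ftan -0.39 Fin -0.32 Fz -2.19 Tz 0.012 T [-0.14 -0.11  0.01] q7 0.33 w 0.268
time: 13.02
position: [0.6728, 0.0411, 0.057]
tool_rot: [-0.565, 1.494, 0.567]
ft_force: [0.3, -0.3, -1.7]
grip_width: 0.271
t 13.02 r 0.1311 phi_w -48.60 jigpos -54.88 jigyaw -54.83 z 0.0570 | Ftan 0.06 Fin -0.43 Fz -1.68 Tz 0.049 T [ 0.04 -0.14  0.05] q7 0.35 w 0.271
t 13.07 r 0.1310 phi_w -48.64 jigpos -54.92 jigyaw -54.87 z 0.0570 | Ftan 0.88 Fin 0.01 Fz -1.38 Tz -0.030 T [ 0.09 -0.18 -0.03] q7 0.34 w 0.271
```

View pics/w9.png

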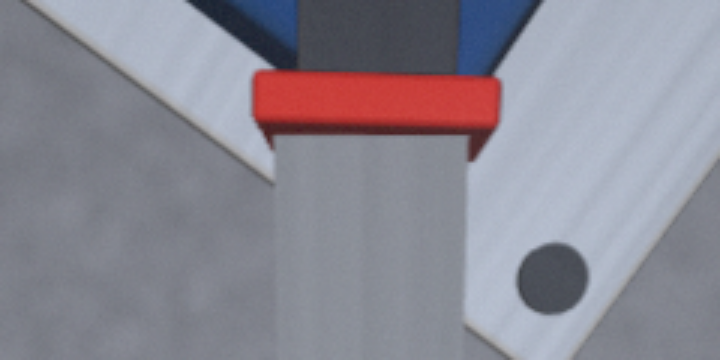

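```bash
python3 -m creep '[{"linear":[0,-0.0012,0.0023],"twist":[-1,0,0],"fingers":1},{"linear":[0,-0.0012,0.0046],"twist":[-2,0,0],"fingers":1},{"linear":[0,-0.0012,0.0046],"twist":[-2,0,0],"fingers":1}]' 45; python3 arc.py
python3 -m creep '[{"linear":[0,0,0.0023],"twist":[-1,0,0],"fingers":1},{"linear":[0,0,0.0023],"twist":[-1,0,0],"fingers":1}]' 45; python3 arc.py
python3 - <<'E'
from h import *
p,d=viewer.get_image("wrist"); cv2.imwrite("pics/w10.png",cv2.resize(p[:120,200:440,::-1],None,fx=3,fy=3))
E
python3 arc.py
```

```text
time: 13.32
position: [0.6776, 0.0441, 0.0572]
tool_rot: [-0.592, 1.484, 0.594]
ft_force: [2.2, 2.9, -1.7]
grip_width: 0.276
t 13.32 r 0.1321 phi_w -46.18 jigpos -52.46 jigyaw -52.79 z 0.0572 | Ftan 3.58 Fin 0.56 Fz -1.75 Tz -0.214 T [ 0.78 -0.81 -0.21] q7 0.37 w 0.276
time: 13.48
position: [0.6788, 0.045, 0.0571]
tool_rot: [-0.606, 1.482, 0.607]
ft_force: [2.2, 4.2, -2.6]
grip_width: 0.272
t 13.48 r 0.1323 phi_w -45.53 jigpos -51.81 jigyaw -51.82 z 0.0571 | Ftan 4.55 Fin 1.47 Fz -2.64 Tz -0.127 T [ 0.82 -0.66 -0.13] q7 0.39 w 0.272
t 13.53 r 0.1322 phi_w -45.61 jigpos -51.89 jigyaw -51.86 z 0.0571 | Ftan 5.49 Fin 0.33 Fz -1.44 Tz -0.241 T [ 1.11 -0.81 -0.24] q7 0.39 w 0.277
```

View pics/w10.png

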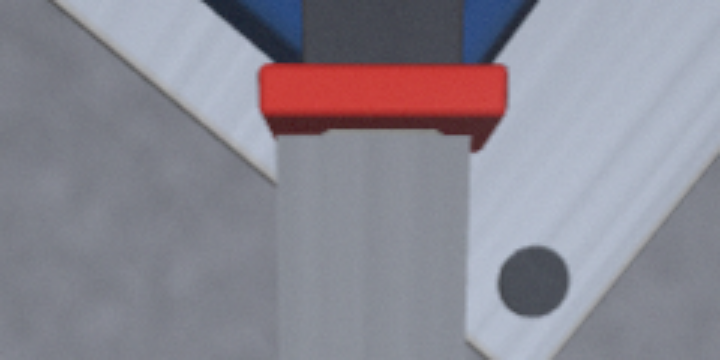

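```bash
python3 -m creep '[{"linear":[0,0,0.0023],"twist":[-1,0,0],"fingers":1},{"linear":[0,0,0.0023],"twist":[-1,0,0],"fingers":1}]' 45; python3 arc.py
python3 -m creep '[{"linear":[0,0,0.0023],"twist":[-1,0,0],"fingers":1},{"linear":[0,0,0.0023],"twist":[-1,0,0],"fingers":1}]' 45; python3 arc.py
```

```text
time: 13.7
position: [0.6799, 0.046, 0.057]
tool_rot: [-0.619, 1.48, 0.62]
ft_force: [1.8, 4.6, -0.5]
grip_width: 0.273
t 13.70 r 0.1324 phi_w -44.89 jigpos -51.17 jigyaw -50.84 z 0.0570 | Ftan 4.57 Fin 1.95 Fz -0.52 Tz -0.349 T [ 0.99 -0.52 -0.35] q7 0.40 w 0.273
time: 13.87
position: [0.6813, 0.047, 0.0568]
tool_rot: [-0.633, 1.476, 0.633]
ft_force: [1.2, 3.5, -0.6]
grip_width: 0.272
t 13.87 r 0.1326 phi_w -44.15 jigpos -50.43 jigyaw -49.84 z 0.0568 | Ftan 3.39 Fin 1.55 Fz -0.55 Tz -0.338 T [ 0.94 -0.37 -0.34] q7 0.42 w 0.272
```

```bash
python3 - <<'E'
from h import *
p,d=viewer.get_image("wrist"); cv2.imwrite("pics/w11.png",cv2.resize(p[:120,200:440,::-1],None,fx=3,fy=3))
E
python3 arc.py
```

```text
t 13.92 r 0.1326 phi_w -44.21 jigpos -50.49 jigyaw -49.90 z 0.0568 | Ftan 4.94 Fin 1.84 Fz 0.23 Tz -0.301 T [ 0.99 -0.43 -0.3 ] q7 0.42 w 0.273
```

View pics/w11.png

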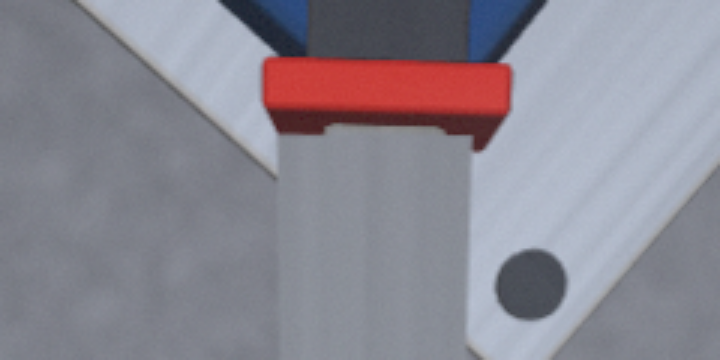

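```bash
python3 -m creep '[{"linear":[0,0,0],"twist":[0.8,0,0],"fingers":1},{"linear":[0,0,0],"twist":[1.6,0,0],"fingers":1},{"linear":[0,0,0],"twist":[1.6,0,0],"fingers":1}]' 45; python3 arc.py
python3 - <<'E'
from h import *
p,d=viewer.get_image("wrist"); cv2.imwrite("pics/w12.png",cv2.resize(p[:120,200:440,::-1],None,fx=3,fy=3))
E
python3 arc.py
```

```text
time: 14.17
position: [0.6807, 0.0451, 0.0562]
tool_rot: [-0.611, 1.486, 0.609]
ft_force: [-0.1, 0.9, -2.2]
grip_width: 0.271
t 14.17 r 0.1335 phi_w -44.92 jigpos -51.20 jigyaw -51.60 z 0.0562 | Ftan 0.63 Fin 0.72 Fz -2.21 Tz -0.032 T [ 0.16 -0.23 -0.03] q7 0.39 w 0.271
t 14.22 r 0.1335 phi_w -44.92 jigpos -51.20 jigyaw -51.56 z 0.0562 | Ftan -0.10 Fin -0.70 Fz -1.77 Tz -0.031 T [ 0.15 -0.2  -0.03] q7 0.39 w 0.273
```

View pics/w12.png

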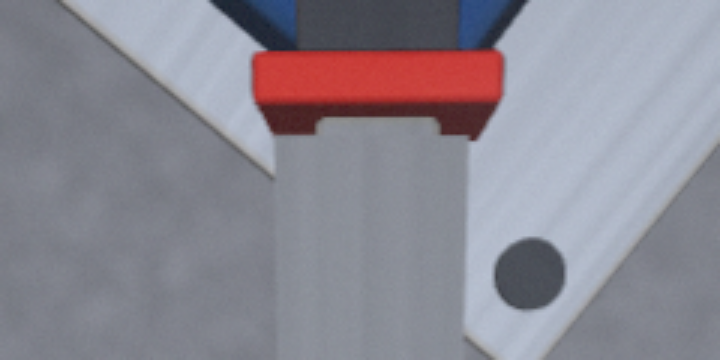

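```bash
python3 -m creep '[{"linear":[0,-0.005,0.0005],"twist":[0,0,0],"fingers":1},{"linear":[0,-0.010,0.0005],"twist":[0,0,0],"fingers":1},{"linear":[0,-0.015,0.0005],"twist":[0,0,0],"fingers":1},{"linear":[0,-0.020,0.0005],"twist":[0,0,0],"fingers":1},{"linear":[0,-0.020,0.0005],"twist":[0,0,0],"fingers":1}]' 45; python3 arc.py
python3 - <<'E'
from h import *
p,d=viewer.get_image("wrist"); cv2.imwrite("pics/w13.png",cv2.resize(p[:120,200:440,::-1],None,fx=3,fy=3))
E
python3 arc.py
```

```text
time: 14.63
position: [0.6966, 0.0307, 0.0565]
tool_rot: [-0.61, 1.484, 0.608]
ft_force: [0.5, -0.4, -2.5]
grip_width: 0.269
t 14.63 r 0.1550 phi_w -44.55 jigpos -50.83 jigyaw -51.64 z 0.0565 | Ftan 0.07 Fin -0.68 Fz -2.49 Tz 0.045 T [-0.01 -0.2   0.04] q7 0.41 w 0.269
t 14.68 r 0.1540 phi_w -44.46 jigpos -50.74 jigyaw -51.61 z 0.0564 | Ftan -0.25 Fin 0.37 Fz -1.83 Tz 0.005 T [ 0.04 -0.14  0.  ] q7 0.41 w 0.275
```

View pics/w13.png

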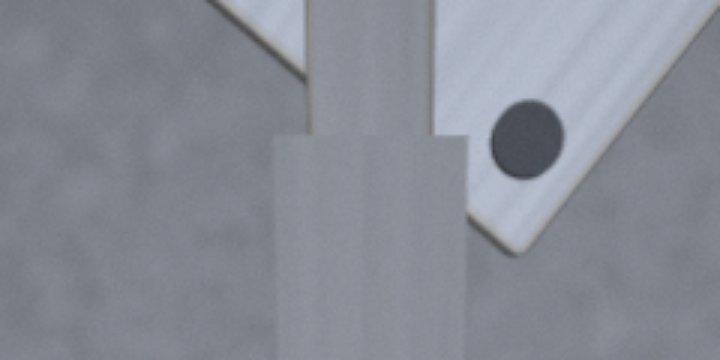

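```bash
python3 -m creep '[{"linear":[0,-0.008,0],"twist":[0,0,0],"fingers":1},{"linear":[0,-0.016,0],"twist":[0,0,0],"fingers":1},{"linear":[0,-0.024,0],"twist":[0,0,0],"fingers":1},{"linear":[0,-0.032,0],"twist":[0,0,0],"fingers":1},{"linear":[0,-0.042,0],"twist":[0,0,0],"fingers":1},{"linear":[0,-0.052,0],"twist":[0,0,0],"fingers":1},{"linear":[0,-0.060,0],"twist":[0,0,0],"fingers":1},{"linear":[0,-0.060,0],"twist":[0,0,0],"fingers":1}]' 45; python3 arc.py
python3 - <<'E'
from h import *
p,d=viewer.get_image("wrist"); cv2.imwrite("pics/w14.png",p[:,:,::-1])
p,d=viewer.get_image("top"); cv2.imwrite("pics/t14.png",cv2.resize(p[110:310,160:460,::-1],None,fx=2.6,fy=2.6,interpolation=cv2.INTER_CUBIC))
c=viewer.camera_params("top")
for l in ("stub_nose","mat"): print(l,nets.place_of("top",l)[:1])
for x in ((.5861,.1394,.055),): print(proj(c,x))
E
python3 go.py 0.5215 -0.1963 0.12 0.2
```

```text
time: 15.35
position: [0.7393, -0.0127, 0.0564]
tool_rot: [-0.61, 1.484, 0.607]
ft_force: [-0.2, -0.4, -1.4]
grip_width: 0.273
t 15.35 r 0.2158 phi_w -44.79 jigpos -51.07 jigyaw -51.69 z 0.0564 | Ftan -0.42 Fin -0.18 Fz -1.44 Tz 0.032 T [-0.09 -0.15  0.03] q7 0.49 w 0.273
stub_nose [{'centre': [0.3317, -0.4213, 0.0015], 'conf': 0.73}]
mat [{'centre': [0.5249, -0.2233, -0.0025], 'conf': 0.77}]
(np.float64(263.6189088278201), np.float64(195.60514335998383))
lin [-0.0634  0.0193 -0.2853] twist [ 4.462e+01 -2.000e-02 -4.000e-02]
t 15.55 pos [ 0.7375 -0.0089  0.0566] yaw 44.82 F [ 0.49  0.8  -2.97] T [ 0.049 -0.076 -0.052] q [ 0.42  0.72 -0.68  1.36  0.46  1.21  0.49] w 0.274
```

View pics/w14.png

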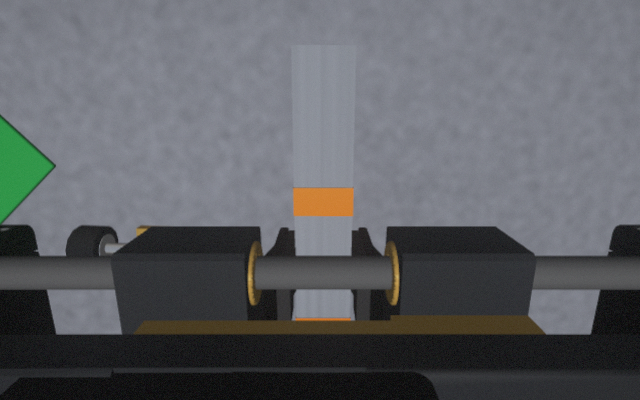

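View pics/t14.png

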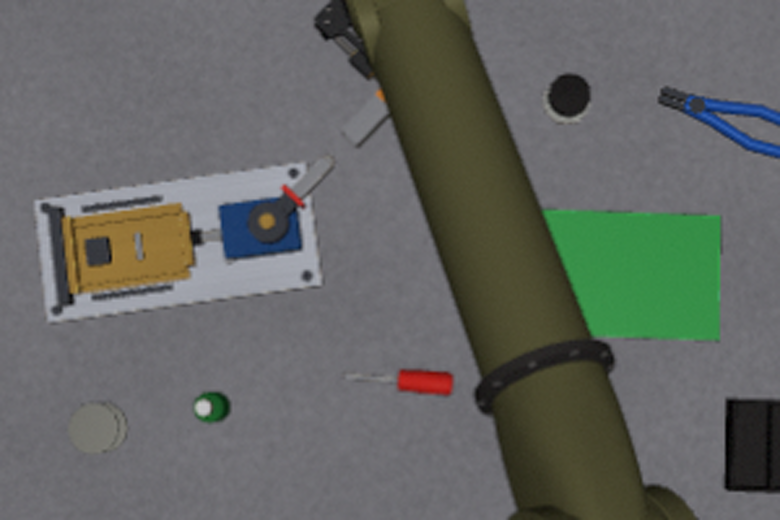

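```bash
python3 -m creep '[{"linear":[-0.04,0,0],"twist":[0,0,0],"fingers":1},{"linear":[-0.07,0,-0.01],"twist":[0,0,0],"fingers":1},{"linear":[-0.07,0.0,-0.045],"twist":[6,0,0],"fingers":1},{"linear":[-0.07,0.003,-0.08],"twist":[12,0,0],"fingers":1},{"linear":[-0.07,0.006,-0.115],"twist":[18,0,0],"fingers":1},{"linear":[-0.07,0.008,-0.15],"twist":[24,0,0],"fingers":1},{"linear":[-0.07,0.01,-0.185],"twist":[30,0,0],"fingers":1},{"linear":[-0.07,0.012,-0.22],"twist":[36,0,0],"fingers":1}]' 45; python3 go.py 0.525 -0.21 0.10 0.2
```

```text
time: 16.22
position: [0.5715, -0.1562, 0.1269]
tool_rot: [-0.117, 1.568, 0.117]
ft_force: [0.6, -0.9, -1.8]
grip_width: 0.269
lin [ 0.0269 -0.0463 -0.054 ] twist [8.35 0.   0.02]
t 16.2167 pos [ 0.5715 -0.1562  0.1269] yaw 8.55 F [ 0.64 -0.93 -1.78] T [-0.133 -0.166 -0.016] q [ 0.74  0.34 -0.62  1.71  0.21  1.16  0.21] w 0.269
```

```bash
python3 -m creep '[{"linear":[0.01,-0.02,-0.025],"twist":[4,0,0],"fingers":1},{"linear":[0.02,-0.045,-0.045],"twist":[7.8,0,0],"fingers":1},{"linear":[0.027,-0.045,-0.045],"twist":[7.8,0,0],"fingers":1},{"linear":[0.027,-0.045,-0.045],"twist":[7.8,0,0],"fingers":1},{"linear":[0.027,-0.045,-0.045],"twist":[7.8,0,0],"fingers":1}]' 45; python3 go.py 0.525 -0.21 0.04 0.2;  python3 - <<'E'
from h import *
p,d=viewer.get_image("wrist"); cv2.imwrite("pics/w15.png",p[:,:,::-1])
E
```

```text
time: 16.63
position: [0.5356, -0.2063, 0.0997]
tool_rot: [-0.014, 1.571, 0.015]
ft_force: [-0.1, 0.7, -1.7]
grip_width: 0.27
lin [ 0.0597 -0.0036 -0.0107] twist [ 0.84 -0.   -0.05]
t 16.6333 pos [ 0.5356 -0.2063  0.0997] yaw 1.04 F [-0.12  0.74 -1.71] T [ 0.072 -0.171 -0.047] q [ 0.82  0.32 -0.58  1.78  0.19  1.1   0.19] w 0.27
```

View pics/w15.png

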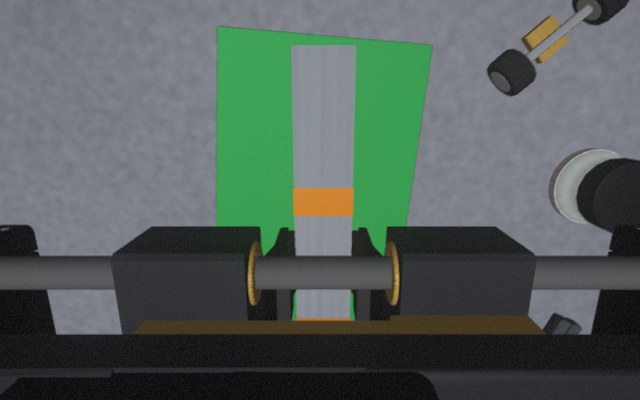

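```bash
python3 -m creep '[{"linear":[0.03,-0.003,-0.010],"twist":[0.8,0,0],"fingers":1},{"linear":[0.055,-0.003,-0.010],"twist":[0.8,0,0],"fingers":1},{"linear":[0.07,-0.003,-0.010],"twist":[0.8,0,0],"fingers":1},{"linear":[0.078,-0.003,-0.010],"twist":[0.8,0,0],"fingers":1},{"linear":[0.080,-0.003,-0.010],"twist":[0.8,0,0],"fingers":1},{"linear":[0.080,-0.003,-0.010],"twist":[0.8,0,0],"fingers":1}]' 45; python3 go.py 0.525 -0.21 0.0168 0.2
```

```text
time: 17.18
position: [0.5266, -0.2095, 0.02]
tool_rot: [-0.004, 1.57, 0.004]
ft_force: [0.1, 0.1, -1.4]
grip_width: 0.277
lin [ 0.0032 -0.0005 -0.0016] twist [ 0.09  0.04 -0.03]
t 17.1833 pos [ 0.5266 -0.2095  0.02  ] yaw 0.29 F [ 0.11  0.08 -1.38] T [ 0.049 -0.057 -0.003] q [ 0.8   0.4  -0.55  1.86  0.25  0.95  0.14] w 0.277
```

```bash
python3 -m creep '[{"linear":[0.001,0,0],"twist":[0,0,0],"fingers":1},{"linear":[0.002,0,0],"twist":[0,0,0],"fingers":1},{"linear":[0.003,0,0],"twist":[0,0,0],"fingers":1},{"linear":[0.0035,0,0],"twist":[0,0,0],"fingers":1},{"linear":[0.0035,0,0],"twist":[0,0,0],"fingers":1}]' 45; python3 go.py 0.525 -0.21 0.0168 0.2
```

```text
time: 17.6
position: [0.526, -0.2108, 0.0167]
tool_rot: [-0.003, 1.57, 0.002]
ft_force: [-0.4, 0.1, -0.9]
grip_width: 0.27
lin [-0.0001  0.0009 -0.001 ] twist [-0.04  0.04  0.03]
t 17.6 pos [ 0.526  -0.2108  0.0167] yaw 0.16 F [-0.36  0.14 -0.94] T [-0.019 -0.112 -0.023] q [ 0.8   0.41 -0.54  1.86  0.26  0.94  0.14] w 0.27
```

```bash
python3 -m creep '[{"linear":[0.0008,0,0],"twist":[0,0,0],"fingers":1},{"linear":[0.0008,0,0],"twist":[0,0,0],"fingers":1},{"linear":[0.0008,0,0],"twist":[0,0,0],"fingers":-1},{"linear":[0.0008,0,0],"twist":[0,0,0],"fingers":-1},{"linear":[0,0,0],"twist":[0,0,0],"fingers":-1},{"linear":[0,0,0],"twist":[0,0,0],"fingers":-1},{"linear":[0,0,0],"twist":[0,0,0],"fingers":-1},{"linear":[0,0,0],"twist":[0,0,0],"fingers":-1}]' 45; python3 go.py 0.525 -0.21 0.0168 0.2; python3 -m creep '[{"linear":[0,0,0],"twist":[0,0,0],"fingers":-1},{"linear":[0,0,0],"twist":[0,0,0],"fingers":-1},{"linear":[0,0,0],"twist":[0,0,0],"fingers":-1},{"linear":[0,0,0],"twist":[0,0,0],"fingers":-1}]'; python3 go.py 0.525 -0.21 0.0168 0.2
```

```text
time: 18.27
position: [0.5257, -0.2107, 0.0162]
tool_rot: [-0.002, 1.571, 0.002]
ft_force: [-0.2, -0.3, -0.1]
grip_width: 0.641
lin [-0.0006  0.0007 -0.0007] twist [-0.03  0.    0.  ]
t 18.2667 pos [ 0.5257 -0.2107  0.0162] yaw 0.17 F [-0.2  -0.25 -0.1 ] T [-0.001 -0.105  0.007] q [ 0.8   0.41 -0.54  1.86  0.26  0.94  0.14] w 0.641
time: 18.6
position: [0.5257, -0.2107, 0.0162]
tool_rot: [-0.002, 1.571, 0.002]
ft_force: [-0.6, -0.1, 0.6]
grip_width: 0.937
lin [-0.0006  0.0007 -0.0007] twist [-0.03  0.    0.01]
t 18.6 pos [ 0.5257 -0.2107  0.0162] yaw 0.17 F [-0.63 -0.06  0.63] T [ 0.035 -0.085  0.019] q [ 0.8   0.41 -0.54  1.86  0.26  0.94  0.14] w 0.937
```

Raise, then move back away so the cameras see the scene.

```bash
python3 -m creep '[{"linear":[-0.03,0,0],"twist":[0,0,0],"fingers":-1},{"linear":[-0.07,0,0],"twist":[0,0,0],"fingers":-1},{"linear":[-0.11,0,0],"twist":[0,0,0],"fingers":-1},{"linear":[-0.15,0,0],"twist":[0,0,0],"fingers":-1},{"linear":[-0.18,-0.03,0],"twist":[0,0,0],"fingers":-1},{"linear":[-0.18,-0.07,-0.03],"twist":[0,0,0],"fingers":-1},{"linear":[-0.18,-0.11,-0.06],"twist":[0,0,0],"fingers":-1},{"linear":[-0.18,-0.15,-0.09],"twist":[0,0,0],"fingers":-1}]'
python3 -m creep '[{"linear":[0,-0.04,-0.03],"twist":[0,0,0],"fingers":-1},{"linear":[0,-0.08,-0.05],"twist":[0,0,0],"fingers":-1},{"linear":[0,-0.12,-0.07],"twist":[0,0,0],"fingers":-1},{"linear":[0,-0.12,-0.07],"twist":[0,0,0],"fingers":-1},{"linear":[0,-0.12,-0.07],"twist":[0,0,0],"fingers":-1}]'
python3 - <<'E'
from h import *
np.set_printoptions(precision=4,suppress=True)
p,D=viewer.get_image("top"); c=viewer.camera_params("top"); cv2.imwrite("pics/t16.png",cv2.resize(p[110:310,160:500,::-1],None,fx=2.3,fy=2.3,interpolation=cv2.INTER_CUBIC))
for l in ("stub_nose","pivot","mat","bar_mid","chassis_mid","pad"): print(l,[(np.round(r["centre"],4),round(r["conf"],2)) for r in nets.place_of("top",l)[:1]])
p,D=viewer.get_image("side"); cv2.imwrite("pics/s16.png",p[:,:,::-1])
for l in ("stub_nose","pivot","mat","bar_mid"): print(l,[(np.round(r["centre"],4),round(r["conf"],2)) for r in nets.place_of("side",l)[:1]])
E
python3 go.py .3 -.5 .2 0
```

```text
time: 19.27
position: [0.4508, -0.3417, 0.1972]
tool_rot: [-0.005, 1.569, 0.002]
ft_force: [0.5, -1.5, 0.5]
grip_width: 1.0
time: 19.68
position: [0.3772, -0.4658, 0.1956]
tool_rot: [0.004, 1.573, -0.006]
ft_force: [-0.4, 0.5, 0.2]
grip_width: 0.999
stub_nose [(array([0.6577, 0.0697, 0.0572]), 0.92)]
pivot [(array([0.5858, 0.1411, 0.0571]), 0.8)]
mat [(array([ 0.5244, -0.2231, -0.0006]), 0.86)]
bar_mid [(array([ 0.5227, -0.2126,  0.0148]), 0.8)]
chassis_mid [(array([0.5665, 0.3014, 0.0231]), 0.89)]
pad [(array([0.57  , 0.3001, 0.0211]), 0.36)]
stub_nose [(array([0.656 , 0.0683, 0.0545]), 0.63)]
pivot [(array([0.5819, 0.1396, 0.0576]), 0.8)]
mat [(array([ 0.5261, -0.2266, -0.0021]), 0.81)]
bar_mid [(array([ 0.5306, -0.2119,  0.0184]), 0.68)]
lin [-0.0037 -0.0393 -0.0821] twist [0.2  0.   0.01]
t 20.2833 pos [ 0.3819 -0.4604  0.1963] yaw 0.2 F [ 0.54 -0.95 -0.55] T [-0.017 -0.098 -0.015] q [ 1.18  0.26 -0.41  1.62  0.11  1.28  0.76] w 1.001
```

View pics/t16.png

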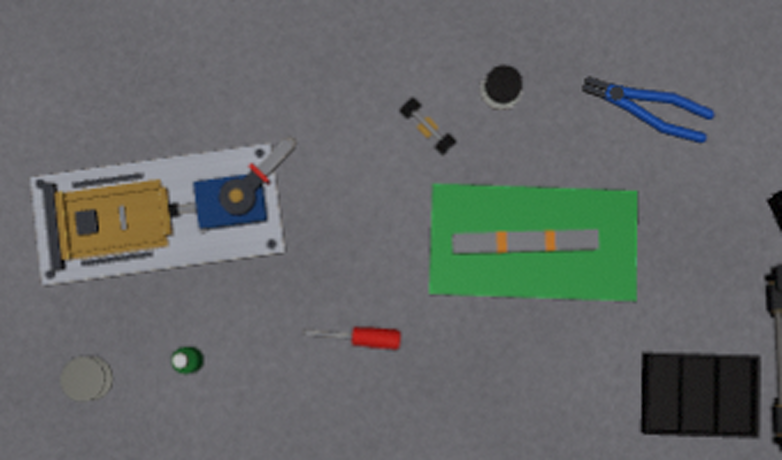

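View pics/s16.png

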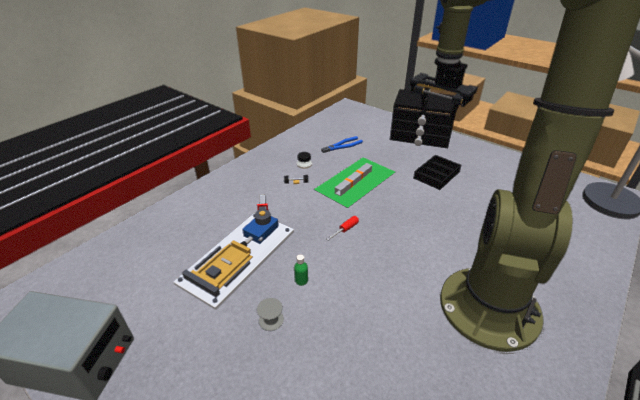

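```bash
python3 -c "
from bench import job; print(job.close_job())"
```

```text
the job is handed in; nothing more can be done
None
```

The chassis is clamped: the lever is over and locked, and the bar is back flat on the green mat. I handed the job in after about 20 s of the 72 s.

- **Bar on:** I slid the bar onto the stub until it was about 1–2 mm from the red collar.
- **Throw:** I swung the lever counter-clockwise in small steps. The resistance peaked at about 8.8 N at the hand, and the lever passed its dead point at about -57°. From there it pulled on by itself to its end stop at about -51.5°.
- **A small mistake at the stop:** I briefly turned the bar about 2° too far. That put about 5 N and 0.35 N m on the hand, and I eased it back to zero before pulling the bar off.
- **Bar off:** I pulled it straight off with no noticeable force and laid it near the middle of the mat.

**Last checks (top and side cameras):**
- **Lever:** it stayed at about -51° after the bar came off, with the nose about 63 mm to the jig's +x of the pivot (28 mm needed).
- **Bar:** its middle is over the mat. The top camera puts it 15 mm above the bench. The side camera reads 18.4 mm, close to the 19 mm limit, but it is only good to about 4 mm.
- **Bystanders:** none looks moved in the pictures; I did not measure them.
- **Robot:** the gripper is open and well clear of everything.

**Not confirmed:** I could not measure the force of the pad on the chassis. The picture shows the plunger out against the chassis, but the network's reading for the pad was unreliable (confidence 0.36). I also had no direct reading of the contact force between bar and lever. The force felt at the hand stayed below 10 N throughout.

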